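# Sweep the rejected caps into the blue crate

### The arm

A 6-joint arm with a two-finger parallel gripper is mounted at the origin on the work surface. World frame = base frame: x ahead of the robot, y to its left, z up, the work surface at z = 0. Lengths are in mm, angles in rad, forces in N, time in s.
With the tool pointing down it reaches from about 350 to 775 mm from the base axis. Payload 7.3 kg.
Tool frame: the origin (TCP) lies at the very end of the fingers, on their centre line; the grasp point (between the pads) lies 19 mm behind it (pinch_z is the distance from the TCP to the grasp point, in mm); z points along the fingers, y is the direction in which the jaws open and shut (so a half turn about z gives the same grasp; the last joint's range is limited). The gripper opens to 92 mm and grips with 3 to 60 N. Pads are 19 mm wide; open, the fingers measure 130 mm over their backs; the gripper's body (75 mm by 190 mm) begins 47 mm behind the grasp point.
Start: joints at [1.152, 0.342, 1.524, -0, 1.275, -0.146], TCP at [141.435, 505.61, 226.741] pointing down, gripper open.
Joint ranges: [-2.53, 2.53], [-0.77, 2.02], [0.04, 2.7], [-1, 4.14], [0.28, 2.66], [-3.11, 3.11]. Speed limits (rad/s): [2.57, 2.57, 3.14, 3.14, 3.14, 3.14].

### API

Orientations are given as [roll, pitch, yaw] about the fixed x, y, z axes, in that order (R = Rz(yaw) Ry(pitch) Rx(roll)).
In Python, from plant import * gives the robot as it stands.
- The arm moves only by the tool step_arm, never from a script. Its argument "moves" is one flat list of numbers, 7 for each row, row after row: the shift along the tool's x, y, z scaled (see below), then the turn, a rotation vector about the tool's x, y, z scaled (see below), then the closure, from -1 (fully open) to 1 (shut). A call has 1 to 8 rows; each row shifts and turns the pose as measured when the row begins, along the tool's axes as they then stand; what a row does not reach is not made up. The controller multiplies each number of a shift by 2 cm and each number of a turn by 4 degrees. A row lasts 1/12 s, in which the tool goes at most 41.7 mm and 7.16 degrees, less where a joint would pass 70% of its speed; a pose out of reach is approached as far as the arm can. A call with a number of a shift or a turn outside -1 to 1 is refused whole. A call with a gripper value outside its range is refused whole. The fingers move at their own pace and stop on an object; the grip force is fixed at half the most. Time passes only in rows, so rows that do not move let the fingers close. It gives the time, the measured TCP pose, the force and the opening at its end, in the units of the state.
- get_obs(): the state, without advancing time (a new reading comes with each control period).
- capture(name): name is "scene" or "top" or "wrist"; returns the picture (480x640x3 uint8, red, green, blue); there is no depth.
- get_calibration(name): a dict with "mtx" (3x3 intrinsics, pixels), "eye" and "orientation" of the camera in the world; the wrist camera has in their place "mount" (4x4, takes a point from camera to tool coordinates, whose origin is the TCP and whose axes are the flange's). Camera axes: x right, y down, z forward; pixel columns grow to the right and rows downward; lengths in mm; the calibration is good to about 2 mm. A picture is of the moment at which its call begins: read the wrist's pose just before it. get_calibration takes no time and is no camera call.
- close_job(): hands the job in, once; it reports no verdict.
The state is a dict: "time": time; "joint_positions": joint angles; "dq": joint speeds; "tau": joint torques, N m; "tool_pos": TCP position; "tcp_rot": TCP orientation; "contact_force": force on the tool from outside, world axes, zero at the start; "moment": the same for the moment, N m; "grip_width": finger opening in mm.
Only numpy, scipy, OpenCV 4.12 (cv2) and the standard library are available. Lean on these libraries where they do the work, as an engineer would, in place of code of your own. Each camera call takes 0.05 s, during which the arm holds its last target.

### The job

Three red caps lying on the white inspection tray are rejects: push them along the tray with the fingers and sweep them off its open end into the blue crate. Do not pick up or lift the caps. Leave the steel gauge on the tray and the two red-lidded jars where they stand.

Things in the scene. Friction and masses are not known exactly. Their poses are not given: they have to be found in the camera images.
- tray: white inspection tray fixed to the table on four legs, 240 mm along its x and 350 mm along its y. Origin on the table under its centre; flat deck top 70 mm above the origin. A steel rim 5 mm thick stands 12 mm above the deck along both long sides (x = -120 and +120 mm outside, clear width 230 mm). Both ends (y = -175 and y = +175 mm) are open with no rim; a crate stands under each. Which way the blue crate lies varies.
- blue_crate: blue open crate fixed at one open end of the tray, turned like the tray: 240 mm along its x, 130 mm along its y, 55 mm high (15 mm below the deck), walls and floor 5 mm. Origin at the centre of its underside, on the table, 220 mm along the tray's y axis (plus or minus) from the tray's origin; its inner 20 mm lie under the tray's end, so the open drop is 105 mm wide.
- white_crate: white open crate of the same size at the tray's other end, holding a few yellow caps that are fixed in it. Not for the red caps. Origin at the centre of its underside.
- cap1_center (a point): centre (half-way up) of a red screw cap lying flat on the tray at the start: plain closed disc, 46 mm diameter, 16 mm high, about 16 g, stays where it is left and slides when pushed. The three caps start one behind another along the tray, about 105 mm apart, at different x
- cap2_center (a point): centre (half-way up) of a red screw cap lying flat on the tray at the start: plain closed disc, 46 mm diameter, 16 mm high, about 16 g, stays where it is left and slides when pushed. The three caps start one behind another along the tray, about 105 mm apart, at different x
- cap3_center (a point): centre (half-way up) of a red screw cap lying flat on the tray at the start: plain closed disc, 46 mm diameter, 16 mm high, about 16 g, stays where it is left and slides when pushed. The three caps start one behind another along the tray, about 105 mm apart, at different x
- cap1: the same red cap 1, origin at the centre of its underside, 8 mm below its centre
- cap2: the same red cap 2, origin at the centre of its underside, 8 mm below its centre
- cap3: the same red cap 3, origin at the centre of its underside, 8 mm below its centre
- gauge: bystander: loose steel plug gauge standing on the tray near its +x rim, 32 mm diameter, 44 mm high with a black knob, 0.16 kg. Origin at the centre of its underside. Must not be moved.
- jar_a: bystander: loose jar filled with reddish-brown goods, red lid, on the table to the robot's left, 82 mm square, 137 mm high, 0.5 kg. Origin at the centre of its underside. Must not be moved.
- jar_b: bystander: loose jar filled with reddish-brown goods, red lid, on the table to the robot's right, 82 mm square, 137 mm high, 0.5 kg. Origin at the centre of its underside. Must not be moved.
Things that resemble listed ones, but are neither listed nor needed, are in the scene too. What is shaped like the cap3 but black is not meant. What is shaped like the cap2 but turquoise is not meant.

How it is judged:
By the outcome, as a careful person would: the job done as asked, in the order asked, and still so for the second after the job is handed in, with the robot touching nothing.
It also fails if it takes over 53 s, if anything falls off the work surface, if the arm or the gripper's body presses on something with over 40 N, if the wrist force passes 120 N, or if a joint passes its speed limit or range.

## Working session

There is one attempt and no reset: what is moved stays moved. The work goes in short steps, Python scripts to look and compute and a tool call to move; the robot and the scene stay as the last step left them, time stands still between calls to the robot, and variables do not carry over. Pictures are saved under pics/ and viewed, and the job is handed in when it is done.

Besides the shell and the picture viewer there is one more tool, called after "Call:" as name(argument=value, ...), one argument or row to a line, values as JSON. step_arm: Moves the arm, as the interface text tells. Shifts and turns lie within -1 to 1; 1 stands for 2 cm of shift or 4 degrees of turn. Its arguments: {"type":"object","properties":{"moves":{"type":"array"}},"required":["moves"]}

```bash
mkdir -p pics; ls; python3 - <<'E'
from plant import *
import cv2
print(get_obs())
for n in ("scene","top"):
    cv2.imwrite(f"pics/{n}0.png",capture(n)[:,:,::-1]); print(n,get_calibration(n))
print(get_calibration("wrist"))
E
```

```text
pics
{'time': 0.0, 'joint_positions': array([ 1.15200284e+00,  3.42702295e-01,  1.52500616e+00,  5.40325310e-06,
        1.27542821e+00, -1.46018178e-01]), 'dq': array([-0.00134788,  0.00136806,  0.00029948, -0.00028052,  0.00196564,
        0.00107109]), 'tau': array([-6.34456046e-04, -4.31243348e+01, -2.44221210e+01,  7.17738457e-02,
        5.60353138e-02, -1.25229153e-04]), 'tool_pos': array([141.25468395, 505.21293005, 226.05936968]), 'tcp_rot': array([-3.14006583e+00, -2.29764710e-04,  2.86881559e+00]), 'contact_force': array([ 0.42774126, -0.01964787,  0.7640465 ]), 'moment': array([-0.00859258,  0.00078288,  0.00053922]), 'grip_width': 91.9700953846669}
scene {'mtx': array([[465.64357323,   0.        , 320.97938233],
       [  0.        , 465.64357323, 245.63688484],
       [  0.        ,   0.        ,   1.        ]]), 'eye': array([1587.8374574, -259.8465348,  883.6128888]), 'orientation': array([-2.22274097,  0.01124158,  1.30983675])}
top {'mtx': array([[625.06975431,   0.        , 318.88742582],
       [  0.        , 625.06975431, 234.94541449],
       [  0.        ,   0.        ,   1.        ]]), 'eye': array([ 302.27259394,    7.44141342, 1438.23448073]), 'orientation': array([-2.97219992e+00,  1.20480380e-03, -1.58049951e+00])}
{'mtx': array([[348.2713831 ,   0.        , 321.35510823],
       [  0.        , 348.2713831 , 238.39301714],
       [  0.        ,   0.        ,   1.        ]]), 'mount': array([[ 5.89007494e-04, -9.66022289e-01, -2.58458103e-01,
         6.97869254e+01],
       [ 9.99999805e-01,  5.14993396e-04,  3.54070074e-04,
        -2.36680619e-01],
       [-2.08935367e-04, -2.58458261e-01,  9.66022403e-01,
        -1.59108865e+02],
       [ 0.00000000e+00,  0.00000000e+00,  0.00000000e+00,
         1.00000000e+00]])}
```

View pics/scene0.png

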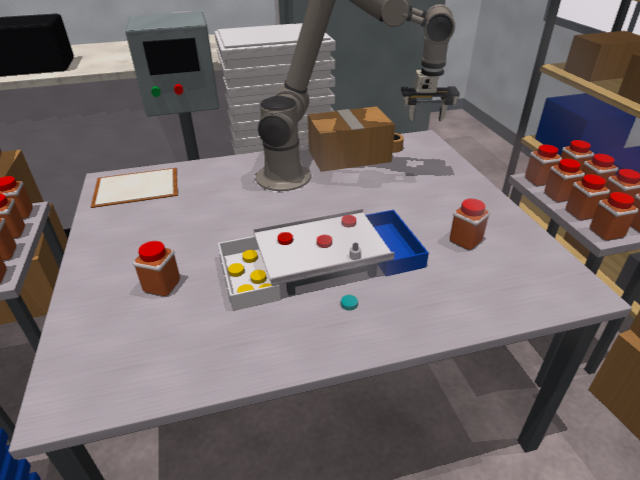

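View pics/top0.png

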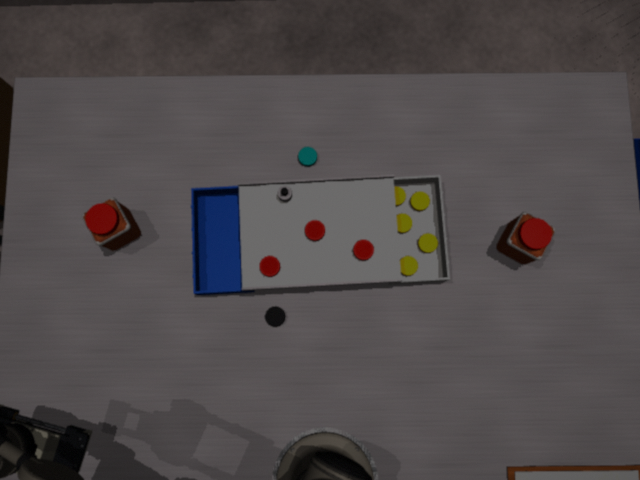

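The top view shows the tray from (240..395, 180..290). The blue crate is to its left, on the robot's +y side, and the white crate is to its right. Three red discs lie on the deck at about (270,266), (315,230) and (363,250), with the gauge at (285,194). The black disc at (275,317) and the turquoise disc at (308,157) are off the tray and not meant. The red discs at (102,218) and (536,233) are jar lids. Next I'll measure these points and check an enlarged crop.

```bash
cat > h.py <<'E'
import numpy as np, cv2
from scipy.spatial.transform import Rotation as R
from plant import *
def ray(name,uv,z):
    c=get_calibration(name); Rm=R.from_euler('xyz',c['orientation']).as_matrix()
    d=Rm@np.linalg.inv(c['mtx'])@[uv[0],uv[1],1]; e=np.array(c['eye']); return e+d*(z-e[2])/d[2]
def proj(name,p):
    c=get_calibration(name); Rm=R.from_euler('xyz',c['orientation']).as_matrix()
    q=c['mtx']@(Rm.T@(np.array(p)-c['eye'])); return q[:2]/q[2]
def reds(im,name,z=86):
    h=cv2.cvtColor(im,cv2.COLOR_RGB2HSV)
    m=(((h[...,0]<8)|(h[...,0]>172))&(h[...,1]>150)&(h[...,2]>90)).astype(np.uint8)
    n,l,s,c=cv2.connectedComponentsWithStats(m)
    for i in range(1,n):
        if s[i,4]>60: print(name,c[i].round(1),s[i,2:].tolist(),ray(name,c[i],z).round(1))
E
python3 - <<'E'
from h import *
im=cv2.imread("pics/top0.png")
reds(im[:,:,::-1].copy(),"top",84)
sc=cv2.imread("pics/scene0.png"); reds(sc[:,:,::-1].copy(),"scene",80)
for n,uv,z in [("tl",(239,186),82),("tr",(394,178),82),("br",(401,285),70),("bl",(241,291),70),("gauge",(285,192),115),("crateTL",(193,188),55),("crateBL",(195,295),55)]: print(n,ray("top",uv,z).round(1))
g=cv2.cvtColor(im,cv2.COLOR_BGR2GRAY)
cv2.imwrite("pics/crop0.png",cv2.resize(im[160:310,180:460],None,fx=2.8,fy=2.8,interpolation=cv2.INTER_CUBIC))
E
```

```text
top [100.4 217.9] [31, 30, 715] [576.8 489.2  84. ]
top [536.2 232.8] [31, 30, 725] [ 533.8 -470.9   84. ]
top [314.4 229.6] [20, 19, 294] [545.9  16.5  84. ]
top [363.2 249.2] [20, 19, 298] [501.4 -89.8  84. ]
top [269.3 265.5] [20, 20, 306] [467.3 115.6  84. ]
scene [178.2  88.7] [9, 11, 78] [-917.6 -360.6   80. ]
scene [580.1 146. ] [20, 13, 199] [ 224.8 1140.3   80. ]
scene [547.6 150.7] [20, 14, 207] [224.8 994.3  80. ]
scene [603.3 160.2] [20, 14, 229] [ 349.9 1139.7   80. ]
scene [569.5 165. ] [23, 15, 259] [347.7 996.7  80. ]
scene [628.9 176. ] [23, 15, 272] [ 474.1 1138.7   80. ]
scene [594.1 181.4] [25, 16, 298] [472.6 997.4  80. ]
scene [  5.9 182.4] [15, 15, 180] [ -86.6 -967.7   80. ]
scene [621.4 199.8] [26, 17, 352] [596.5 997.6  80. ]
scene [471.4 206.5] [25, 18, 285] [500.4 515.5  80. ]
scene [284.7 238.2] [15, 12, 148] [505.1 -89.3  80. ]
scene [323.7 239.5] [15, 10, 104] [542.2  18.3  80. ]
scene [151.1 251. ] [26, 21, 431] [ 461.6 -464.7   80. ]
tl [646.8 184.   82. ]
tr [ 661.7 -162.4   82. ]
br [ 423.3 -171.9   70. ]
bl [413.6 178.4  70. ]
gauge [624.   79.6 115. ]
crateTL [650.  292.1  55. ]
crateBL [407.  281.8  55. ]
```

View pics/crop0.png

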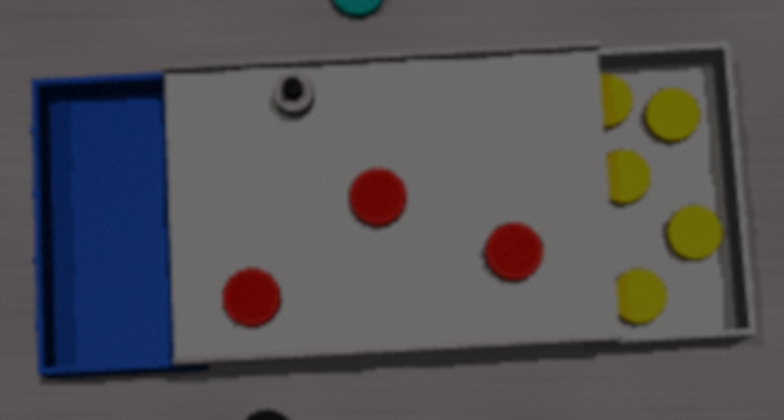

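The crop confirms three plain red caps on the deck. The gauge sits by the +x rim at crop pixel (292,95). The blue crate is at the tray's +y end. I'll push with the jaws across the tray and the fingers partly open, so each cap cradles between the two fingertips. First I'll turn the tool and set the opening.

Call:
step_arm(
  moves=[0,0,0,0,0,1,0.4,0,0,0,0,0,1,0.4,0,0,0,0,0,1,0.4,0,0,0,0,0,1,0.4,0,0,0,0,0,1,0.4,0,0,0,0,0,1,0.4,0,0,0,0,0,1,0.4,0,0,0,0,0,1,0.4],
)

```text
time: 0.77
tool_pos: [140.4, 503.2, 222.6]
tcp_rot: [-3.133, 0.004, 2.286]
contact_force: [-0.6, 0.0, -0.1]
grip_width: 43.0
```

```bash
python3 - <<'E'
from h import *
from scipy.optimize import least_squares
im=cv2.imread("pics/top0.png"); h=cv2.cvtColor(im,cv2.COLOR_BGR2HSV)
# blue mask outline
m=((h[...,0]>100)&(h[...,0]<130)&(h[...,1]>120)).astype(np.uint8); m[:, :150]=0; m[:,300:]=0
c=max(cv2.findContours(m,0,2)[0],key=cv2.contourArea)
print(cv2.minAreaRect(c), cv2.approxPolyDP(c,4,True).reshape(-1,2).tolist())
q=cv2.approxPolyDP(c,4,True).reshape(-1,2)
for p in q: print(p,ray("top",p,55).round(1))
# triangulate gauge knob top from both: crop scene
sc=cv2.imread("pics/scene0.png")
a=cv2.resize(sc[210:290,310:410],None,fx=6,fy=6,interpolation=cv2.INTER_CUBIC); cv2.imwrite("pics/gs.png",a)
a=cv2.resize(im[175:215,260:310],None,fx=10,fy=10,interpolation=cv2.INTER_CUBIC); cv2.imwrite("pics/gt.png",a)
E
```

```text
((220.4020233154297, 239.93771362304688), (106.7900390625, 59.58868408203125), 86.90594482421875) [[237, 186], [191, 189], [196, 294], [253, 291], [240, 289]]
[237 186] [653.7 192.1  55. ]
[191 189] [647.7 296.6  55. ]
[196 294] [409.2 279.7  55. ]
[253 291] [414.5 153.7  55. ]
[240 289] [419.2 182.5  55. ]
```

View pics/gs.png

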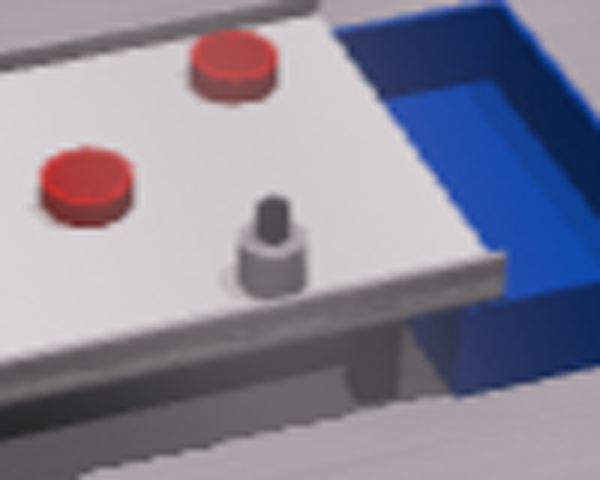

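View pics/gt.png

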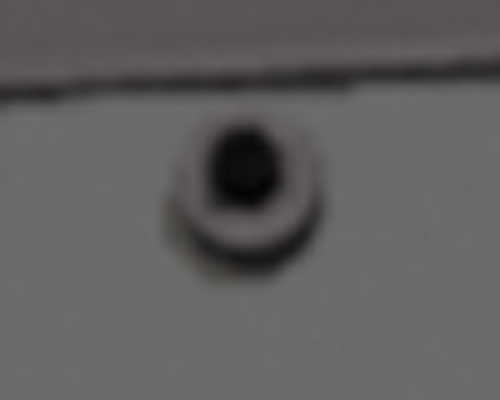

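The crops show the gauge with its knob is about 44 mm tall in total, so the gripper body clears it by more than 20 mm. The arm also sinks about 0.5 mm per row, which I'll compensate for.

Call:
step_arm(
  moves=[0,0,-0.3,0,0,1,0.4,0,0,-0.3,0,0,1,0.4,0,0,-0.1,0,0,1,0.4,0,0,-0.1,0,0,1,0.4,0,0,-0.1,0,0,1,0.4,0,0,-0.1,0,0,1,0.4,0,0,-0.1,0,0,1,0.4,0,0,-0.1,0,0,1,0.4],
)

```text
time: 1.43
tool_pos: [139.5, 501.2, 243.5]
tcp_rot: [-3.131, 0.017, 1.698]
contact_force: [0.1, -0.2, -1.0]
grip_width: 27.6
```

Call:
step_arm(
  moves=[-1,0.5,0,0,0,0.8,0.4,-1,0.5,0,0,0,0.7,0.4,-1,0.6,0,0,0,0,0.4,-1,0.7,0,0,0,0,0.4,-1,0.7,0,0,0,0,0.4,-1,0.7,0,0,0,0,0.4,-1,0.7,0,0,0,0,0.4,-1,0.7,0,0,0,0,0.4],
)

```text
time: 2.1
tool_pos: [247.3, 340.0, 242.4]
tcp_rot: [-3.129, 0.021, 1.592]
contact_force: [1.1, 0.7, -0.7]
grip_width: 27.7
```

Call:
step_arm(
  moves=[-1,0.8,0,0,0,0,0.4,-1,0.8,0,0,0,0,0.4,-1,0.8,0,0,0,0,0.4,-1,0.8,0,0,0,0,0.4,-1,0.8,0,0,0,0,0.4,-1,0.8,0,0,0,0,0.4,-1,0.8,0,0,0,0,0.4,-1,0.8,0,0,0,0,0.4],
)

```text
time: 2.77
tool_pos: [381.6, 173.1, 242.6]
tcp_rot: [-3.125, 0.023, 1.593]
contact_force: [1.0, 0.7, -0.1]
grip_width: 27.3
```

Call:
step_arm(
  moves=[-1,0.7,0,0,0,0,0.4,-1,0.7,0,0,0,0,0.4,-1,0.7,0,0,0,0,0.4,-1,0.7,0,0,0,0,0.4,-1,0.7,0,0,0,0,0.4,0,0,0,0,0,0,0.4],
)

```text
time: 3.27
tool_pos: [457.9, 65.6, 242.0]
tcp_rot: [-3.122, 0.024, 1.589]
contact_force: [-0.0, -0.5, 0.8]
grip_width: 27.6
```

```bash
cat >> h.py <<'E'
def wray(o,uv,z):
    c=get_calibration("wrist"); T=np.eye(4); T[:3,:3]=R.from_euler('xyz',o['tcp_rot']).as_matrix(); T[:3,3]=o['tool_pos']
    M=T@c['mount']; d=M[:3,:3]@np.linalg.inv(c['mtx'])@[uv[0],uv[1],1]; e=M[:3,3]; return e+d*(z-e[2])/d[2]
def td(target):
    o=get_obs(); A=R.from_euler('xyz',o['tcp_rot']).as_matrix()
    return (A.T@(np.array(target)-o['tool_pos'])).round(1)
E
python3 - <<'E'
from h import *
o=get_obs(); print(o['tool_pos'],o['tcp_rot'],o['joint_positions'])
im=capture("wrist"); cv2.imwrite("pics/w1.png",im[:,:,::-1])
h=cv2.cvtColor(im,cv2.COLOR_RGB2HSV)
m=(((h[...,0]<8)|(h[...,0]>172))&(h[...,1]>150)&(h[...,2]>90)).astype(np.uint8)
n,l,s,c=cv2.connectedComponentsWithStats(m)
for i in range(1,n):
    if s[i,4]>100: print(c[i].round(1),s[i].tolist(),wray(o,c[i],83).round(1))
E
```

```text
[457.87358412  65.59572661 241.97463923] [-3.12225004  0.02449939  1.58894805] [-0.00626192  0.22775764  1.64167524 -0.02596998  1.29099399 -0.01676922]
[339.9 160.9] [313, 137, 50, 51, 668] [469.9 117.8  83. ]
[416.9 262.5] [393, 248, 47, 26, 947] [547.   23.8  83. ]
[351.6 359.9] [343, 346, 22, 23, 288] [489.  -86.7  83. ]
```

View pics/w1.png

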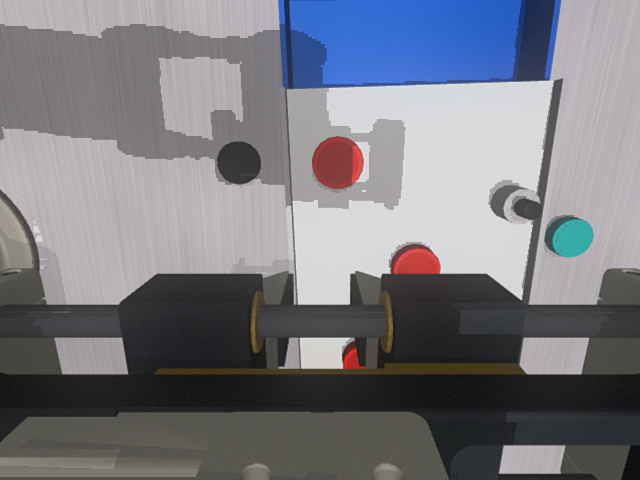

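The wrist view shows cap 1 at (338,162) next to the black disc at (238,162), which is off the tray. Cap 2 is at (416,265) and partly hidden. The gauge is at (515,205). The deck's blue end runs from (288,89) to (553,81).

```bash
python3 - <<'E'
from h import *
o=get_obs()
for n,uv,z in [("cap1",(338,162),86),("e-",(289,89),70),("e+",(553,81),82),("side-",(297,270),82),("side+",(526,300),82),("gaugebase",(510,195),70),("gaugetop",(527,209),114)]: print(n,wray(o,uv,z).round(1))
print(td([468,62,200]))
E
```

```text
cap1 [466.7 118.5  86. ]
e- [422.2 179.2  70. ]
e+ [642.7 187.4  82. ]
side- [430.1  14.3  82. ]
side+ [656.6 -11.6  82. ]
gaugebase [629.7  90.2  70. ]
gaugetop [622.5  85.6 114. ]
[-4.1 12.1 41.7]
```

```bash
cat >> h.py <<'E'
YAW=np.deg2rad(92.6)
def rd(yaw=YAW):
    o=get_obs(); A=R.from_euler('xyz',o['tcp_rot']); B=R.from_euler('xyz',[np.pi,0,yaw])
    return (np.rad2deg((A.inv()*B).as_rotvec())/4).round(2)
def go(t): print("obs",get_obs()['tool_pos'].round(1),"cm units",(td(t)/20).round(2),"turn",rd())
E
python3 -c "
from h import *
go([471,69,90])"
```

```text
obs [456.6  66.9 241.8] cm units [0.27 0.88 7.57] turn [-0.3   0.33 -0.39]
```

Call:
step_arm(
  moves=[0.1,0.3,0.8,-0.3,0.3,-0.4,0.4,0.1,0.3,0.8,0,0,0,0.4,0,0.1,0.9,0,0,0,0.4,0,0.1,0.9,0,0,0,0.4,0,0,0.9,0,0,0,0.4,0,0,0.9,0,0,0,0.4,0,0,0.9,0,0,0,0.4,0,0,0,0,0,0,0.4],
)

```text
time: 3.98
tool_pos: [468.3, 76.9, 115.0]
tcp_rot: [-3.141, -0.002, 1.62]
contact_force: [0.1, 0.3, -0.9]
grip_width: 27.9
```

```bash
python3 -c "
from h import *
go([471,69,76])"
```

```text
obs [468.3  76.9 115. ] cm units [-0.4   0.12  1.94] turn [-0.01 -0.02  0.05]
```

Call:
step_arm(
  moves=[-0.4,0.1,0.5,0,0,0,0.4,0,0,0.6,0,0,0,0.4,0,0,0.5,0,0,0,0.4,0,0,0.1,0,0,0,0.4],
)

```text
time: 4.32
tool_pos: [469.5, 71.9, 82.1]
tcp_rot: [-3.14, -0.003, 1.623]
contact_force: [-0.3, -0.5, -0.3]
grip_width: 27.6
```

```bash
python3 - <<'E'
from h import *
o=get_obs(); print(o['contact_force'])
go([466,197,76])
cv2.imwrite("pics/w2.png",capture("wrist")[:,:,::-1])
E
```

```text
[-0.30924604 -0.47044888 -0.34078984]
obs [469.5  71.9  82.1] cm units [6.26 0.15 0.32] turn [-0.02 -0.04  0.1 ]
```

View pics/w2.png

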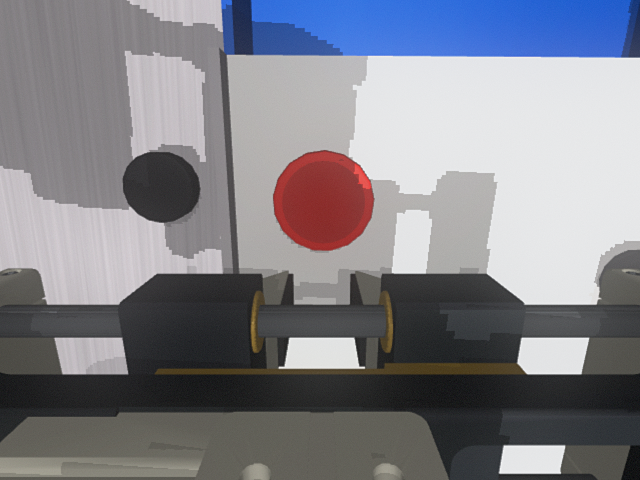

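Cap 1 at (324,200) is centred between the fingers, and the rim at x≈230 is clear of the left finger. Pushing now.

Call:
step_arm(
  moves=[0.3,0,0.25,0,0,0,0.4,0.4,0,-0.02,0,0,0,0.4,0.4,0,-0.02,0,0,0,0.4,0.4,0,-0.02,0,0,0,0.4,0.4,0,-0.02,0,0,0,0.4,0.4,0,-0.02,0,0,0,0.4,0.4,0,-0.02,0,0,0,0.4,0.4,0,-0.02,0,0,0,0.4],
)

```text
time: 5.03
tool_pos: [467.6, 141.2, 84.5]
tcp_rot: [3.137, -0.003, 1.623]
contact_force: [0.4, 0.5, -0.1]
grip_width: 27.7
```

```bash
python3 - <<'E'
from h import *
go([465,197,77])
cv2.imwrite("pics/w3.png",capture("wrist")[:,:,::-1])
E
```

```text
obs [467.6 141.2  84.5] cm units [2.79 0.02 0.38] turn [ 0.07 -0.04  0.1 ]
```

View pics/w3.png

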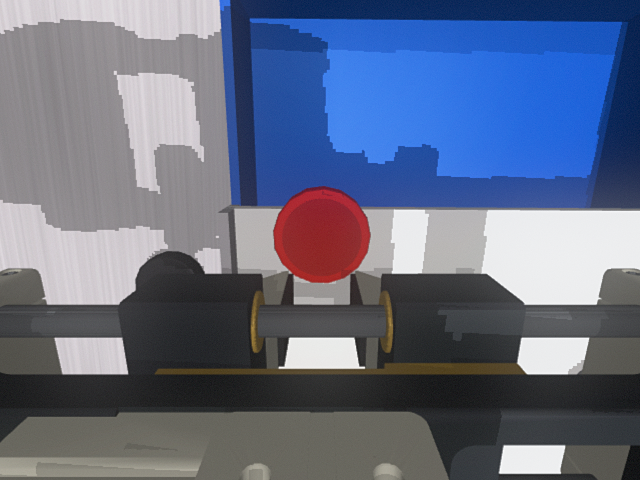

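Cap 1 is cradled and its leading edge is over the end. The TCP has crept up to z = 84.5, so I'll lower it during the rest of the push.

Call:
step_arm(
  moves=[0,0,0.3,-0.07,0,0,0.4,0.2,0,0.1,0,0,0,0.4,0.4,0,0.04,0,0,0,0.4,0.4,0,0.04,0,0,0,0.4,0.4,0,0.04,0,0,0,0.4,0.4,0,0.04,0,0,0,0.4,0.4,0,0.04,0,0,0,0.4],
)

```text
time: 5.67
tool_pos: [464.9, 189.7, 71.1]
tcp_rot: [3.132, -0.003, 1.622]
contact_force: [1.2, -0.0, 0.0]
grip_width: 28.0
```

```bash
python3 - <<'E'
from h import *
go([465,200,77])
cv2.imwrite("pics/w4.png",capture("wrist")[:,:,::-1])
E
```

```text
obs [464.9 189.7  71.1] cm units [ 0.52  0.03 -0.29] turn [ 0.14 -0.05  0.09]
```

View pics/w4.png

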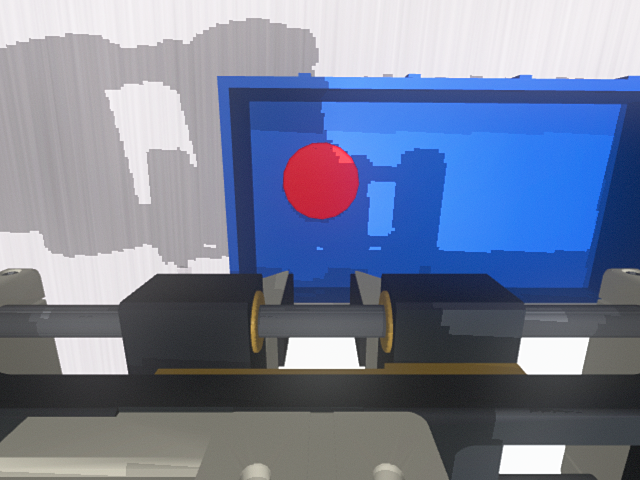

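Cap 1 lies flat in the blue crate at (320,180). Next I'll lift the tool and go behind cap 2.

Call:
step_arm(
  moves=[0,0,-1,0.14,0,0,0.4,0,0,-1,0,0,0,0.4,0,0,-1,0,0,0,0.4,0,0,-1,0,0,0,0.4,-0.5,0.2,-0.5,0,0,0,0.4,-1,0.4,0,0,0,0,0.4,-1,0.4,0,0,0,0,0.4,-1,0.4,0,0,0,0,0.4],
)

```text
time: 6.38
tool_pos: [495.0, 127.1, 164.9]
tcp_rot: [-3.14, -0.004, 1.634]
contact_force: [0.3, 0.2, 0.7]
grip_width: 27.6
```

Call:
step_arm(
  moves=[-1,0.4,0,0,0,0,0.4,-1,0.4,0,0,0,0,0.4,-1,0.4,0,0,0,0,0.4,-1,0.4,0,0,0,0,0.4,-1,0.4,0,0,0,0,0.4,-1,0.4,0,0,0,0,0.4,-0.7,0.2,0,0,0,0,0.4,0,0,0,0,0,0,0.4],
)

```text
time: 7.05
tool_pos: [559.6, -11.0, 164.9]
tcp_rot: [3.141, -0.003, 1.634]
contact_force: [0.5, -0.0, -0.9]
grip_width: 27.5
```

```bash
python3 - <<'E'
from h import *
go([548,-30,78])
o=get_obs(); im=capture("wrist");cv2.imwrite("pics/w5.png",im[:,:,::-1])
E
```

```text
obs [559.6 -11.  164.9] cm units [-0.92 -0.64  4.34] turn [ 0.   -0.04  0.25]
```

View pics/w5.png

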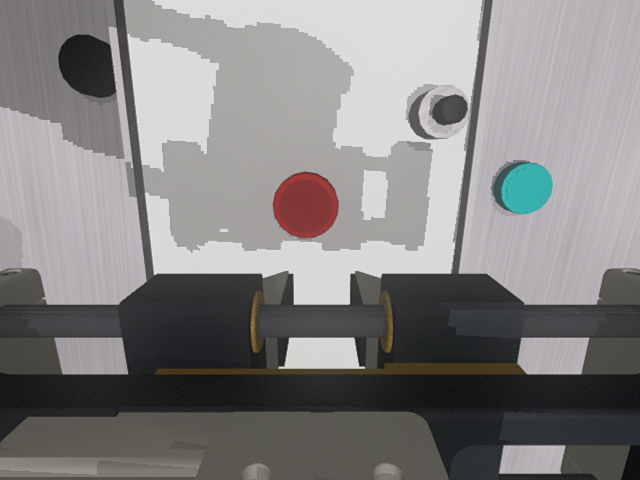

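Call:
step_arm(
  moves=[-0.4,-0.3,0.6,0,0,0.25,0.4,-0.5,-0.3,0.7,0,0,0,0.4,-0.1,0,0.8,0,0,0,0.4,0,0,0.8,0,0,0,0.4,0,0,0.4,0,0,0,0.4,0,0,0,0,0,0,0.4],
)

```text
time: 7.6
tool_pos: [546.2, -25.0, 97.6]
tcp_rot: [3.141, -0.006, 1.619]
contact_force: [-1.1, -0.3, 0.0]
grip_width: 27.5
```

```bash
python3 - <<'E'
from h import *
go([548,-30,77])
o=get_obs(); im=capture("wrist");cv2.imwrite("pics/w6.png",im[:,:,::-1])
h=cv2.cvtColor(im,cv2.COLOR_RGB2HSV)
m=(((h[...,0]<8)|(h[...,0]>172))&(h[...,1]>150)&(h[...,2]>90)).astype(np.uint8)
n,l,s,c=cv2.connectedComponentsWithStats(m)
for i in range(1,n):
    if s[i,4]>100: print(c[i].round(1),s[i].tolist(),wray(o,c[i],85).round(1))
E
```

```text
obs [546.2 -25.   97.6] cm units [-0.26  0.08  1.03] turn [ 0.01 -0.08  0.04]
[325.4 201.4] [281, 156, 91, 90, 6092] [545.7  17.4  85. ]
```

View pics/w6.png

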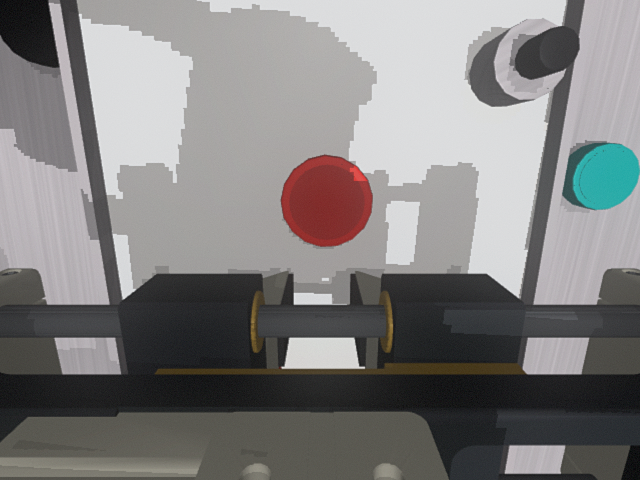

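Cap 2 at (325,201) is centred between the fingers, and the gauge at (535,60) is well to the right of the push lane. I'll descend and push.

Call:
step_arm(
  moves=[-0.2,0,0.5,0,0,0,0.4,0,0,0.4,0,0,0,0.4,0,0,0.1,0,0,0,0.4],
)

```text
time: 7.9
tool_pos: [548.3, -28.0, 79.2]
tcp_rot: [3.136, -0.004, 1.621]
contact_force: [-0.1, -0.1, 0.2]
grip_width: 27.5
```

Call:
step_arm(
  moves=[0.2,0,0.1,0,0,0,0.4,0.4,0,0,0,0,0,0.4,0.4,0,0,0,0,0,0.4,0.4,0,0,0,0,0,0.4],
)

```text
time: 8.23
tool_pos: [547.2, 1.0, 77.1]
tcp_rot: [3.135, -0.004, 1.619]
contact_force: [-0.3, 0.2, -0.8]
grip_width: 27.5
```

Call:
step_arm(
  moves=[0.4,0,0,0.1,0,0,0.4,0.4,0,0,0,0,0,0.4,0.4,0,0,0,0,0,0.4,0.4,0,0,0,0,0,0.4,0.4,0,0,0,0,0,0.4,0.4,0,0,0,0,0,0.4],
)

```text
time: 8.73
tool_pos: [544.9, 55.8, 78.4]
tcp_rot: [3.141, -0.004, 1.621]
contact_force: [-0.6, -0.3, -0.0]
grip_width: 27.1
```

```bash
python3 - <<'E'
from h import *
go([540,197,77])
cv2.imwrite("pics/w7.png",capture("wrist")[:,:,::-1])
E
```

```text
obs [544.9  55.8  78.4] cm units [7.06 0.11 0.1 ] turn [ 0.01 -0.06  0.07]
```

View pics/w7.png

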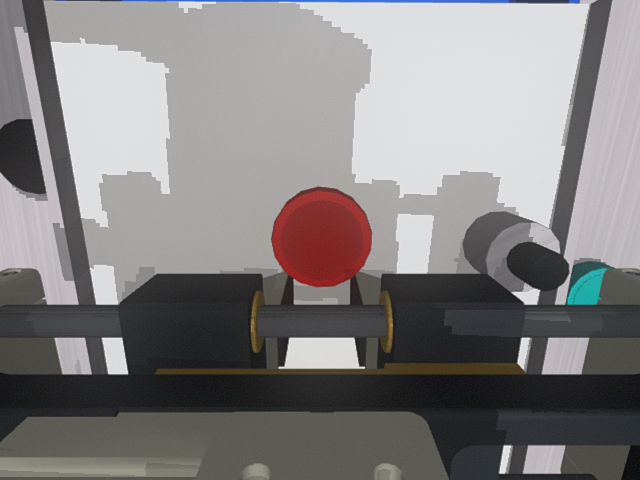

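Cap 2 is cradled at (322,237). The gauge passes outside the right finger and below the body. I'll continue and watch the force.

Call:
step_arm(
  moves=[0.4,0,0,0,0,0,0.4,0.4,0,0,0,0,0,0.4,0.4,0,0,0,0,0,0.4,0.4,0,0,0,0,0,0.4],
)

```text
time: 9.12
tool_pos: [542.9, 91.4, 78.6]
tcp_rot: [3.141, -0.005, 1.621]
contact_force: [0.8, -0.9, -0.6]
grip_width: 27.8
```

Call:
step_arm(
  moves=[0.4,0,0,0,0,0,0.4,0.4,0,0,0,0,0,0.4,0.4,0,0,0,0,0,0.4,0.4,0,0,0,0,0,0.4,0.4,0,0,0,0,0,0.4],
)

```text
time: 9.53
tool_pos: [540.6, 135.8, 78.7]
tcp_rot: [3.141, -0.005, 1.621]
contact_force: [0.5, 0.1, -0.8]
grip_width: 27.9
```

Call:
step_arm(
  moves=[0.4,0,0,0,0,0,0.4,0.4,0,0,0,0,0,0.4,0.4,0,0,0,0,0,0.4,0.4,0,0,0,0,0,0.4,0.4,0,0,0,0,0,0.4,0.4,0,0,0,0,0,0.4,0.2,0,0,0,0,0,0.4],
)

```text
time: 10.12
tool_pos: [537.5, 194.4, 79.0]
tcp_rot: [3.141, -0.005, 1.621]
contact_force: [0.3, 0.0, 0.4]
grip_width: 27.8
```

```bash
python3 - <<'E'
from h import *
go([540,197,77])
cv2.imwrite("pics/w8.png",capture("wrist")[:,:,::-1])
E
```

```text
obs [537.5 194.4  79. ] cm units [0.12 0.13 0.1 ] turn [ 0.   -0.07  0.07]
```

View pics/w8.png

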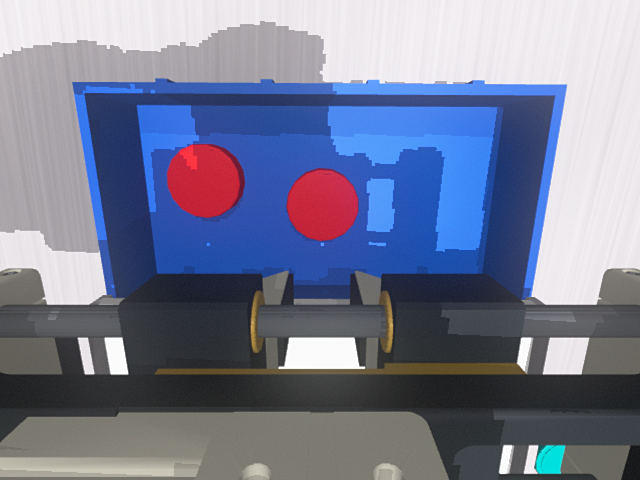

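Both caps lie in the blue crate, at (205,180) and (322,204). Next is cap 3.

Call:
step_arm(
  moves=[0,0,-1,0,0,0,0.4,0,0,-1,0,0,0,0.4,0,0,-1,0,0,0,0.4,0,0,-1,0,0,0,0.4,-1,-0.1,-0.2,0,0,0,0.4,-1,-0.1,0,0,0,0,0.4,-1,-0.2,0,0,0,0,0.4,-1,-0.2,0,0,0,0,0.4],
)

```text
time: 10.83
tool_pos: [529.3, 114.9, 166.1]
tcp_rot: [-3.141, -0.004, 1.628]
contact_force: [-0.2, -0.0, 1.1]
grip_width: 27.4
```

Call:
step_arm(
  moves=[-1,-0.2,0,0,0,0,0.4,-1,-0.2,0,0,0,0,0.4,-1,-0.2,0,0,0,0,0.4,-1,-0.2,0,0,0,0,0.4,-1,-0.2,0,0,0,0,0.4,-1,-0.2,0,0,0,0,0.4,-1,-0.1,0,0,0,0,0.4,-1,-0.1,0,0,0,0,0.4],
)

```text
time: 11.5
tool_pos: [508.2, -55.4, 166.4]
tcp_rot: [3.141, -0.003, 1.627]
contact_force: [0.2, 0.2, -0.2]
grip_width: 27.7
```

Call:
step_arm(
  moves=[-1,-0.1,0,0,0,0,0.4,-1,-0.1,0,0,0,0,0.4,-1,-0.1,0,0,0,0,0.4,-0.5,0,0,0,0,0,0.4,0,0,0,0,0,0,0.4],
)

```text
time: 11.92
tool_pos: [505.0, -133.3, 166.4]
tcp_rot: [3.141, -0.002, 1.622]
contact_force: [-1.5, 0.2, 0.4]
grip_width: 27.3
```

```bash
python3 - <<'E'
from h import *
go([502,-136,77])
o=get_obs(); im=capture("wrist");cv2.imwrite("pics/w9.png",im[:,:,::-1])
h=cv2.cvtColor(im,cv2.COLOR_RGB2HSV)
m=(((h[...,0]<8)|(h[...,0]>172))&(h[...,1]>150)&(h[...,2]>90)).astype(np.uint8)
n,l,s,c=cv2.connectedComponentsWithStats(m)
for i in range(1,n):
    if s[i,4]>100: print(c[i].round(1),s[i].tolist(),wray(o,c[i],85).round(1))
E
```

```text
obs [ 505.  -133.3  166.4] cm units [-0.14 -0.16  4.47] turn [ 0.01 -0.02  0.09]
[316.6 180.7] [288, 150, 65, 66, 2036] [499.  -87.6  85. ]
```

View pics/w9.png

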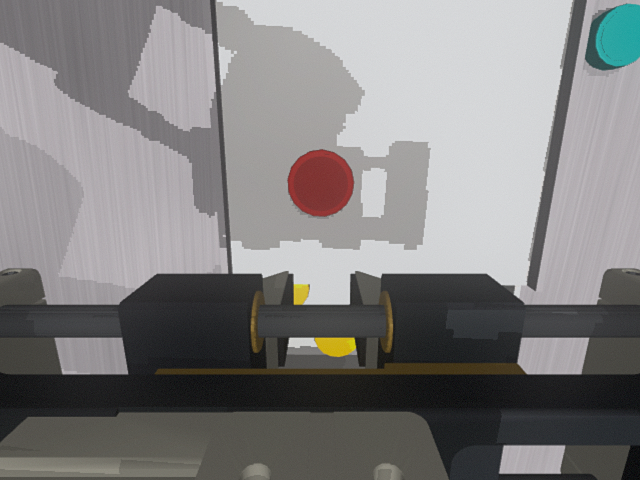

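Cap 3 is at (321,183), centred ahead of the fingers.

Call:
step_arm(
  moves=[0,-0.1,0.9,0,0,0,0.4,0,-0.1,0.9,0,0,0,0.4,0,0,0.9,0,0,0,0.4,0,0,0.8,0,0,0,0.4,0,0,0.5,0,0,0,0.4,0,0,0.1,0,0,0,0.4],
)

```text
time: 12.47
tool_pos: [502.5, -126.3, 83.0]
tcp_rot: [3.137, -0.003, 1.625]
contact_force: [-0.8, -0.9, -0.9]
grip_width: 27.3
```

```bash
python3 - <<'E'
from h import *
go([502,-134,77])
E
```

```text
obs [ 502.5 -126.3   83. ] cm units [-0.38 -0.04  0.3 ] turn [ 0.07 -0.04  0.13]
```

Call:
step_arm(
  moves=[-0.2,0,0.25,0.07,0,0.1,0.4,0,0,0.15,0,0,0,0.4,0.2,0,0.05,0,0,0,0.4,0.4,0,0,0,0,0,0.4,0.4,0,0,0,0,0,0.4,0.4,0,0,0,0,0,0.4],
)

```text
time: 12.97
tool_pos: [502.6, -99.3, 74.9]
tcp_rot: [3.14, -0.002, 1.618]
contact_force: [0.7, -0.6, 0.0]
grip_width: 27.9
```

```bash
python3 - <<'E'
from h import *
go([490,197,77])
cv2.imwrite("pics/w10.png",capture("wrist")[:,:,::-1])
E
```

```text
obs [502.6 -99.3  74.9] cm units [14.83  0.07 -0.07] turn [ 0.02 -0.03  0.02]
```

View pics/w10.png

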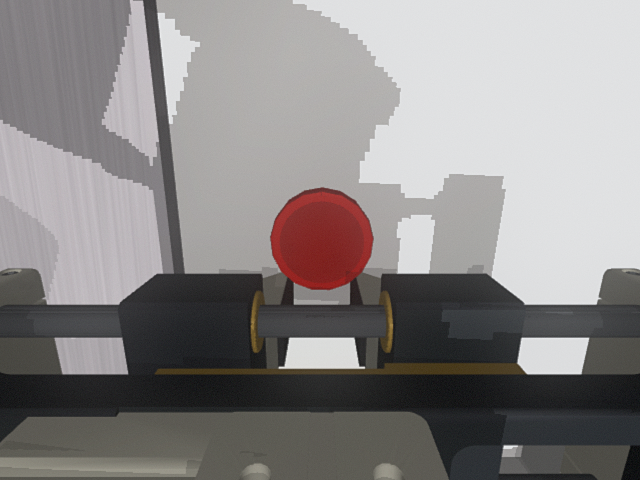

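Cap 3 is cradled at (322,238). I'll continue.

Call:
step_arm(
  moves=[0.4,0,0,0,0,0,0.4,0.4,0,0,0,0,0,0.4,0.4,0,0,0,0,0,0.4,0.4,0,0,0,0,0,0.4,0.4,0,0,0,0,0,0.4,0.4,0,0,0,0,0,0.4,0.4,0,0,0,0,0,0.4,0.4,0,0,0,0,0,0.4],
)

```text
time: 13.68
tool_pos: [499.2, -26.9, 76.2]
tcp_rot: [3.139, -0.002, 1.62]
contact_force: [0.1, 0.2, -0.7]
grip_width: 27.6
```

Call:
step_arm(
  moves=[0.4,0,0,0,0,0,0.4,0.4,0,0,0,0,0,0.4,0.4,0,0,0,0,0,0.4,0.4,0,0,0,0,0,0.4,0.4,0,0,0,0,0,0.4,0.4,0,0,0,0,0,0.4,0.4,0,0,0,0,0,0.4,0.4,0,0,0,0,0,0.4],
)

```text
time: 14.35
tool_pos: [495.5, 44.1, 76.3]
tcp_rot: [3.139, -0.002, 1.62]
contact_force: [0.6, 0.2, -0.1]
grip_width: 27.5
```

```bash
python3 - <<'E'
from h import *
go([490,197,77])
cv2.imwrite("pics/w11.png",capture("wrist")[:,:,::-1])
E
```

```text
obs [495.5  44.1  76.3] cm units [ 7.64  0.1  -0.02] turn [ 0.04 -0.03  0.05]
```

View pics/w11.png

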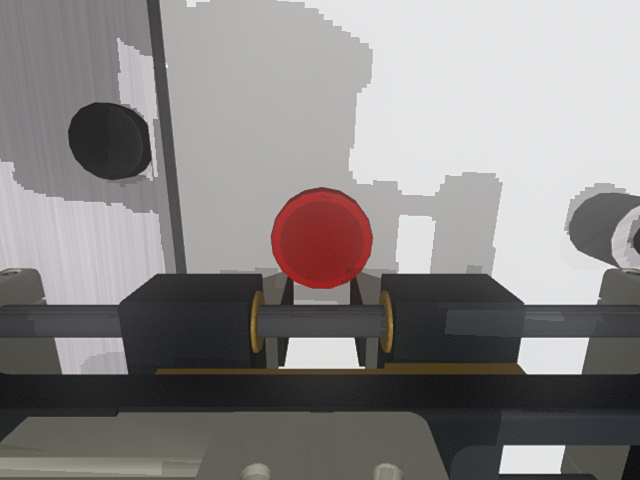

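Call:
step_arm(
  moves=[0.4,0,0,0,0,0,0.4,0.4,0,0,0,0,0,0.4,0.4,0,0,0,0,0,0.4,0.4,0,0,0,0,0,0.4,0.4,0,0,0,0,0,0.4,0.4,0,0,0,0,0,0.4,0.4,0,0,0,0,0,0.4,0.4,0,0,0,0,0,0.4],
)

```text
time: 15.07
tool_pos: [491.8, 115.2, 76.5]
tcp_rot: [3.139, -0.003, 1.619]
contact_force: [-0.9, 0.3, -0.5]
grip_width: 27.5
```

Call:
step_arm(
  moves=[0.4,0,0,0,0,0,0.4,0.4,0,0,0,0,0,0.4,0.4,0,0,0,0,0,0.4,0.4,0,0,0,0,0,0.4,0.4,0,0,0,0,0,0.4,0.4,0,0,0,0,0,0.4,0.4,0,0,0,0,0,0.4,0.4,0,0,0,0,0,0.4],
)

```text
time: 15.73
tool_pos: [488.2, 186.4, 76.7]
tcp_rot: [3.139, -0.003, 1.62]
contact_force: [0.2, 0.0, -0.1]
grip_width: 27.4
```

```bash
python3 - <<'E'
from h import *
go([490,197,77])
cv2.imwrite("pics/w12.png",capture("wrist")[:,:,::-1])
E
```

```text
obs [488.2 186.4  76.7] cm units [ 0.52  0.12 -0.02] turn [ 0.04 -0.04  0.05]
```

View pics/w12.png

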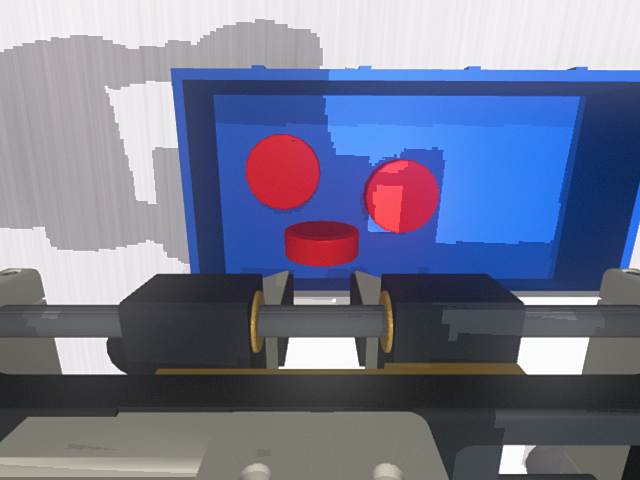

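All three caps are over the crate. Cap 3 at (321,243) was still tipping in the picture. I'll lift clear and check again.

Call:
step_arm(
  moves=[0,0,-0.7,0,0,0,0.4,0,0,-1,0,0,0,0.4,0,0,-1,0,0,0,0.4,0,0,-1,0,0,0,0.4,-0.5,0,-1,0,0,0,0.4,-0.5,0,-0.5,0,0,0,0.4,0,0,0,0,0,0,0.4,0,0,0,0,0,0,0.4],
)

```text
time: 16.45
tool_pos: [487.5, 168.5, 183.2]
tcp_rot: [-3.14, -0.002, 1.623]
contact_force: [-0.4, 0.2, 0.4]
grip_width: 27.2
```

```bash
python3 - <<'E'
from h import *
o=get_obs(); cv2.imwrite("pics/w13.png",capture("wrist")[:,:,::-1])
im=capture("scene"); cv2.imwrite("pics/s13.png",cv2.resize(im[180:330,120:520,::-1],None,fx=2,fy=2,interpolation=cv2.INTER_CUBIC)); reds(im,"scene",30)
E
```

```text
scene [178.2  88.7] [9, 11, 79] [-1073.2  -367.2    30. ]
scene [580.1 146. ] [20, 13, 200] [ 140.1 1227.1   30. ]
scene [547.4 150.7] [20, 14, 210] [ 139.9 1071.8   30. ]
scene [603.2 160.2] [20, 14, 230] [ 272.8 1226.6   30. ]
scene [569.5 165. ] [23, 15, 262] [ 270.7 1074.6   30. ]
scene [628.9 176. ] [23, 15, 271] [ 404.6 1225.9   30. ]
scene [594.1 181.4] [25, 16, 298] [ 403.1 1075.5   30. ]
scene [  6.  182.5] [15, 15, 182] [ -190.5 -1011.5    30. ]
scene [621.5 199.8] [26, 17, 353] [ 534.8 1075.9   30. ]
scene [471.3 206.5] [25, 18, 283] [432.5 563.6  30. ]
scene [383.4 230.2] [16, 12, 133] [480.8 229.4  30. ]
scene [390.6 243.7] [13, 12, 97] [553. 225.  30.]
scene [151.1 251. ] [26, 21, 434] [ 391.8 -477.4   30. ]
```

View pics/w13.png

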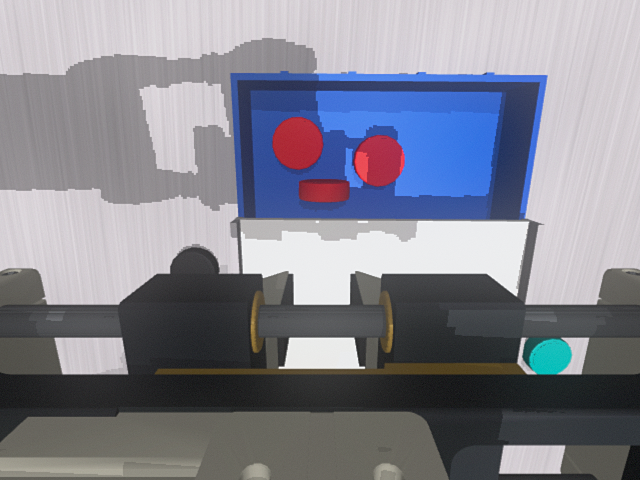

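View pics/s13.png

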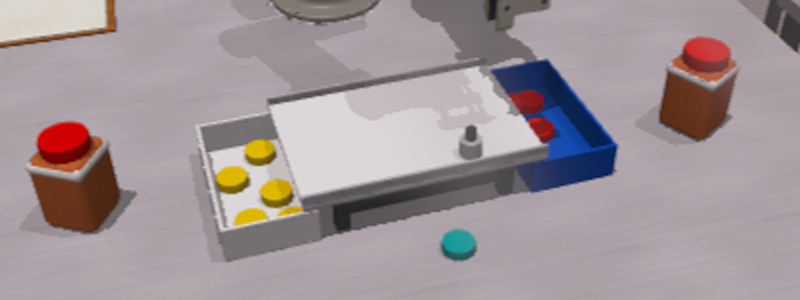

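The gauge and jars look undisturbed. Cap 3 appears to be standing or leaning on edge in the crate at wrist pixel (324,191). I'll zoom in and see whether it moves over time.

Call:
step_arm(
  moves=[-0.5,0,0,0,0,0,0.4,-0.5,0,0,0,0,0,0.4,0,0,-0.02,0,0,0,0.4,0,0,-0.02,0,0,0,0.4,0,0,-0.02,0,0,0,0.4,0,0,-0.02,0,0,0,0.4,0,0,-0.02,0,0,0,0.4,0,0,-0.02,0,0,0,0.4],
)

```text
time: 17.22
tool_pos: [486.1, 146.5, 180.3]
tcp_rot: [-3.13, -0.001, 1.623]
contact_force: [-0.1, -0.8, 0.4]
grip_width: 27.6
```

```bash
python3 - <<'E'
from h import *
o=get_obs(); a=capture("wrist"); t=capture("top")
A=cv2.resize(a[60:260,200:580,::-1],None,fx=2,fy=2,interpolation=cv2.INTER_CUBIC)
cv2.imwrite("pics/z14.png",A)
cv2.imwrite("pics/t14.png",cv2.resize(t[170:310,180:340,::-1],None,fx=4,fy=4,interpolation=cv2.INTER_CUBIC))
E
```

```text
(no output)
```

View pics/z14.png

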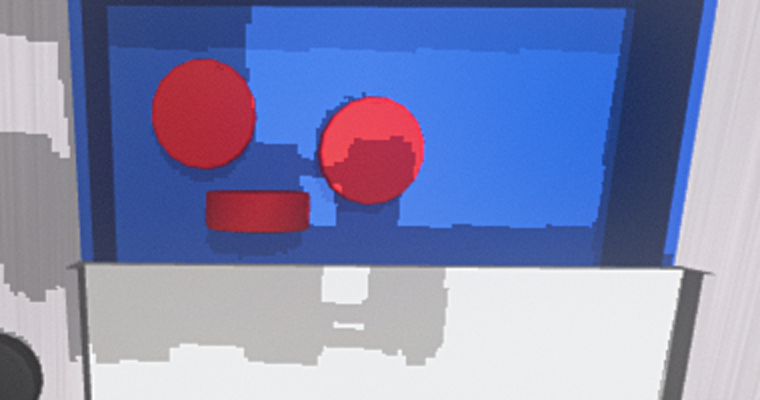

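View pics/t14.png

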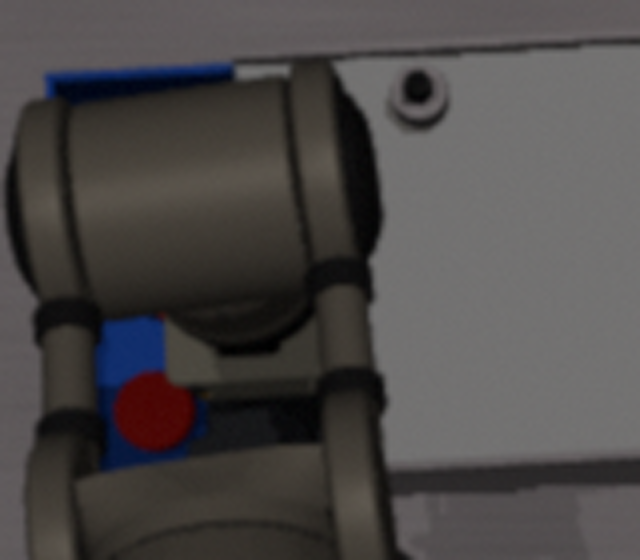

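```bash
python3 - <<'E'
from h import *
def meas(im,o):
    h=cv2.cvtColor(im,cv2.COLOR_RGB2HSV)
    m=(((h[...,0]<8)|(h[...,0]>172))&(h[...,1]>150)&(h[...,2]>70)).astype(np.uint8)
    n,l,s,c=cv2.connectedComponentsWithStats(m)
    for i in range(1,n):
        if s[i,4]>150:
            z=51 if s[i,3]<0.75*s[i,2] else 21
            x,y,w,hh=s[i,:4]
            print(c[i].round(1),s[i].tolist(),z,wray(o,c[i],z).round(1),wray(o,(x,y),z).round(1),wray(o,(x+w,y+hh),z).round(1))
o13={'tool_pos':[487.5,168.5,183.2],'tcp_rot':[-3.14,-.002,1.623]}
meas(cv2.imread("pics/w13.png")[:,:,::-1].copy(),o13)
o=get_obs(); meas(capture("wrist"),o)
E
```

```text
[297.1 142.7] [273, 117, 50, 52, 2021] 21 [461.5 239.1  21. ] [439.7 259.6  21. ] [485.7 217.3  21. ]
[378.6 160.5] [354, 136, 50, 50, 1919] 21 [535.3 227.5  21. ] [511.6 247.4  21. ] [560.8 205.9  21. ]
[323.4 191.2] [299, 181, 50, 21, 925] 51 [486.8 201.   51. ] [466.2 208.3  51. ] [508.9 193.   51. ]
[301.2 116.5] [276, 90, 51, 54, 2179] 21 [461.5 239.   21. ] [439.2 259.2  21. ] [485.1 217.2  21. ]
[385.2 134.7] [360, 109, 51, 53, 2113] 21 [535.6 227.7  21. ] [511.8 247.7  21. ] [560.9 205.7  21. ]
[328.2 165.3] [303, 156, 51, 20, 974] 51 [486.9 200.4  51. ] [466.2 206.6  51. ] [508.5 193.   51. ]
```

Cap 3 stands on edge and at rest: the two readings, 0.8 s apart, agree within 1 mm. It is wholly inside the crate, with its top at about z = 51 against the 55 mm rim. The gauge is at top-view (284.5,194), as at the start. Both jar lids also match their starting pixels. The arm is clear, so I'm handing in.

```bash
python3 -c "
from plant import *
print(close_job(), get_obs()['time'])"
```

```text
the job is handed in; nothing more can be done
the job is handed in; nothing more can be done
```

I swept all three red caps along the tray and off its open end into the blue crate, cradling each between the partly open fingertips without gripping or lifting it. The job is handed in, about 17.5 s into the 53 s allowed.

- **Caps:** caps 1 and 2 lie flat in the blue crate. Cap 3 stands on its edge, at rest. Two wrist pictures 0.8 s apart put it within 1 mm of the same spot. Its top is at about 51 mm, below the 55 mm rim. I left it standing because tipping it would probably only have left it leaning on the crate wall.
- **Bystanders:** the gauge and both jar lids were still at their starting pixels in the last pictures. Contact force read within about 2 N after every move.
- **Off plan:** the fingertips crept up to z = 84.5 mm during the first push, almost over the top of cap 1. I lowered them to finish it, ending at 71 mm, close to the 70 mm deck height but with no contact force showing. The later two pushes held steady height.
- **Not checked:** the final picture from above was mostly blocked by the arm, so the crate contents are confirmed from the wrist camera only.

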